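Press a heat sink onto its pad in a ratchet press

ROBOT

A 7-joint arm with a two-finger parallel gripper is mounted at the origin on a cart in front of the work surface, level with it; the furniture and walls round the work are solid. World frame = base frame: x ahead of the robot, y to its left, z up, the work surface at z = 0. Lengths are in m, angles in rad, forces in N, time in s.
With the tool pointing down it reaches from about 0.4 to 0.85 m from the base axis. Payload 10.4 kg.
Tool frame: the origin (TCP) lies on the centre line of the jaws, within the pads' length; the fingertips stand 8 mm ahead of it and the grasp point (between the pads) lies 11 mm behind it (r.finger_overhang is the distance from the TCP to the fingertips, in m); z points along the fingers, y is the line along which they close (so a half turn about z gives the same grasp; the last joint's range is limited). The gripper opens to 87 mm and grips with 3 to 60 N. Pads are 19 mm wide; open, the fingers measure 117 mm over their backs; the gripper's body (75 mm by 190 mm) begins 51 mm behind the grasp point.
Start: joints at [-1.218, 0.332, -0.065, 1.46, 0.022, 1.35, -0.088], TCP at [0.229, 0.581, 0.231] pointing down, gripper open.
Joint ranges: [-2.6, 2.6], [-0.5, 2.12], [-1.47, 1.34], [0.16, 2.42], [-1.27, 4.41], [0.06, 2.06], [-2.6, 2.6]. Speed limits (rad/s): [2.22, 2.22, 2.79, 2.79, 3.14, 3.14, 3.14].

INTERFACE

Orientations are given as a unit quaternion [x, y, z, w].
In Python, from bench import r, vision gives the robot as it stands.
- The arm moves only by the tool drive_tool, never from a script. Its argument "series" is a list of rows, each a list of 2 entries, a list of its own where there are three numbers: the shift along the world's x, y, z in cm, then the turn about the world's z in degrees. A call has exactly 10 rows; each row shifts and turns the commanded pose from where the row before left it; what a row does not reach is not made up. A row lasts 1/8 s, in which the tool goes at most 62.5 mm and 10.7 degrees, less where a joint would pass 70% of its speed; a pose out of reach is approached as far as the arm can. A call with a gripper value outside its range is refused whole. "hand" is the closure, from 0 (fully open) to 1 (shut), set as the call begins (left out, the last holds). The fingers move at their own pace and stop on an object; "newtons" is the grip in N (left out, the last holds). Time passes only in rows, so rows that do not move let the fingers close, or fill a call up. It gives the time, the measured TCP pose, the force, the opening and the grip force at its end, in the units of the state.
- r.read_state(): the state, without advancing time (a new reading comes with each control period).
- vision.camera(name): name is "side" or "top" or "wrist"; returns a dict with "color" (384x512x3 uint8, red, green, blue), "intrinsics" (3x3 intrinsics, pixels), "R" (3x3) and "t" (3): a world point X has camera coordinates R X + t; the wrist camera has in their place "mount" (4x4, takes a point from camera to tool coordinates, whose origin is the TCP and whose axes are the flange's). Camera axes: x right, y down, z forward; pixel columns grow to the right and rows downward; lengths in m; the calibration is good to about 2 mm. A picture is of the moment at which its call begins: read the wrist's pose just before it. There is no depth.
- r.close_job(): hands the job in; it is judged then, once.
The state is a dict: "time": time; "joint_positions": joint angles; "joint_vel": joint speeds; "joint_torque": joint torques, N m; "ee_pos": TCP position; "eef_rot": TCP orientation; "ft_force": force on the tool from outside, world axes, zero at the start; "torque": the same for the moment, N m; "width": finger opening in m; "grip_force": force on a finger pad.
Only numpy, scipy, OpenCV 4.12 (cv2) and the standard library are available. Lean on these libraries where they do the work, as an engineer would, in place of code of your own. Each camera call takes 0.05 s, during which the arm holds its last target. There are 200 camera calls.

TASK

Put the blue heat sink from the yellow rail flat into the nest of the ratchet press, between the white end stops (you will have to set it down on the way and take it again by its other sides). Then pull the press lever down to its third notch, where the bar is level, and no further; let go of it so that it stays pressed for two seconds, then push the yellow button fully down to let the lever spring back up. Leave the heat sink lying in the nest and everything else on the bench where it is.

Things in the scene. Friction and masses are not known exactly. Their poses are not given: they have to be found in the camera images.
- heat_sink: blue finned heat sink with a flat aluminium base, a block 60 mm (its x) x 34 mm (its y) x 30 mm high, 0.08 to 0.17 kg; origin at the centre of its underside, z up. Both end faces and both long side faces can be gripped. It starts in the stock rail, its x along the rail's x. It may go into the nest either way round.
- stock_rail: fixed yellow U-shaped rail holding the heat sink at first; origin at its underside's centre on the bench. Floor 4 mm thick; walls 46 mm long (its x), 8 mm thick, 38 mm high (4 mm above the heat sink), 39 mm apart, hug its long sides. Ends open: the heat sink stands out 7 mm at each, so there it can be taken only across its ends.
- press: fixed ratchet press; origin on the bench under the nest's centre, +x from nest to lever pivot. Dark base 10 mm thick: x -55 to 125, y -45 to 45 mm, with a lug for the button to y = -109 mm at x 75 to 125 mm. Aluminium pivot cheeks at x 82 to 118, y -19 to 19 mm, 95 mm high.
- nest (a point): centre of the nest's floor (green carrier, grey pad), 26 mm above the bench, axes as the press: the heat sink's underside belongs here, its x along the press's x. White end stops at x = +-32.5 mm, 28 mm wide, 8 thick, 34 above the floor (4 above a seated heat sink): in it, hold it only by its long sides. Side lips at y = +-19 mm, 3 thick, 4 above the floor.
- press_lever_hinge (a point): point on the lever's pivot axis, 100 mm behind the nest centre (press x) and 75 mm above the bench; the axis is the press's y. Notches catch the lever at 1.07, 1.32, 1.57 (the third: bar level) and 1.82 rad: go 0.02 to 0.05 past a notch and let the lever back onto it.
- knob (a point): centre of the black ball knob, 28 mm across, at the end of the steel lever bar (10 mm square), 170 mm from the pivot, in the plane y = 0 of the press. Can be pinched across the press's y from above.
- press_lever (a joint): lever angle, rad: 0 = home, bar straight up; grows as the knob is pulled towards the nest (press -x) and down; 1.57 = bar level, third notch. A spring (0.25 N m at home, 0.41 level) drives it home. At the knob it takes up to about 8 N. With the heat sink in the nest the pad runs out of travel at about 1.64.
- press_pad: sprung round rubber pad, 24 mm across, under the lever bar 100 mm from the pivot (origin on the bar's centre line); with the bar level it bears on the heat sink's top with about 5 N, pressed in by 5 mm.
- button_top (a point): centre of the top of the round yellow release button, 26 mm across, 62 mm above the bench when up, beside the pivot (85 mm to its press -y side).
- press_button (a joint): travel of the release button, m: 0 = up, 0.007 = fully down; springs back. 2 N to start, about 6 N fully down. Beyond about 0.0045 the ratchet lets go and the lever springs up home within about a second; nothing else lets it back.
- paste_jar: bystander to leave alone: white jar with green screw lid, 47 mm across, 44 high; origin at the centre of its underside
- solder_spool: bystander to leave alone: reel of solder with black flanges, lying flat, 66 mm across, 46 high; origin at the centre of its underside
- screw_dish: bystander to leave alone: round steel dish with screws, 72 mm across, 16 high; origin at the centre of its underside
- ipa_bottle: bystander to leave alone: white bottle with blue spout, 55 mm across, 154 high; origin at the centre of its underside
- screwdriver_red: bystander to leave alone: short red screwdriver, 118 mm long along its own y, 19 high; origin at the centre of its underside
- marker: bystander to leave alone: white and green marker pen, 135 mm long along its own y, 16 high; origin at the centre of its underside
- usb_stick: bystander to leave alone: blue memory stick, 52 mm long along its own y, 17 wide, 8 high; origin at the centre of its underside

How it is judged:
On the way, in this order (a step that is already met when the one before it is completed fails the run):
1. the heat sink lies flat in the nest, let go (x of heat_sink in the frame of nest between -0.006 and 0.006 m and y of heat_sink in the frame of nest between -0.006 and 0.006 m and z of heat_sink in the frame of nest between -0.004 and 0.004 m and angle between heat_sink's own z axis and vertical below 0.08 rad and contact force between each of the fingers, the arm and anything else below 0.3 N and value of joint press_lever below 0.2 rad), for 0.2 s.
2. the lever rests in its third notch, let go, with the pad pressing on the heat sink, for 1.5 s (x of heat_sink in the frame of nest between -0.006 and 0.006 m and y of heat_sink in the frame of nest between -0.006 and 0.006 m and z of heat_sink in the frame of nest between -0.004 and 0.004 m and angle between heat_sink's own z axis and vertical below 0.08 rad and contact force between each of the fingers, the arm and anything else below 0.3 N and value of joint press_lever between 1.5 and 1.64 rad and contact force between press_pad and heat_sink above 2 N), for 1.5 s.
3. the release button is pushed down (value of joint press_button above 0.0045 m), for 0.02 s.
At the end, for the whole second after the job is handed in: The heat sink lies at rest in the nest (within 6 mm of its centre along and across, within 4 mm of its floor, tilted less than 0.08 rad), the lever stands at home (below 0.08 rad) and the button is up (within 1 mm) (x of heat_sink in the frame of nest between -0.006 and 0.006 m and y of heat_sink in the frame of nest between -0.006 and 0.006 m and z of heat_sink in the frame of nest between -0.004 and 0.004 m and angle between heat_sink's own z axis and vertical below 0.08 rad and value of joint press_lever below 0.08 rad and value of joint press_button below 0.001 m and linear speed of heat_sink below 0.02 m/s); the robot touches nothing.
It fails at once if the lever is pulled past the third notch (1.70 rad) (value of joint press_lever above 1.7 rad).
It fails at once if one of the bystanders on the bench is moved more than 25 mm (distance of any of paste_jar, solder_spool, screw_dish, ipa_bottle, screwdriver_red, marker, usb_stick from where it was at the start of the episode above 0.025 m).
It also fails if it takes over 72 s, if anything falls off the work surface, if the arm or the gripper's body presses on something with over 40 N, if the wrist force passes 120 N, or if a joint passes its speed limit or range.

## Working session

There is one attempt and no reset: what is moved stays moved. The work goes in short steps, Python scripts to look and compute and a tool call to move; the robot and the scene stay as the last step left them, time stands still between calls to the robot, and variables do not carry over. Pictures are saved under pics/ and viewed, at most 13 in all, crops included, and the job is handed in when it is done.

Besides the shell and the picture viewer there is one more tool, called after "Call:" in YAML: its name, and indented under it one key for each argument. drive_tool: Moves the arm, as the interface text tells. Its arguments: {"type":"object","properties":{"series":{"type":"array"},"hand":{"type":"number"},"newtons":{"type":"number"}},"required":["series"]}

```bash
mkdir -p pics; ls; python3 - <<'E'
from bench import r, vision
import cv2,numpy as np,pickle
s=r.read_state();print(s['time'],s['ee_pos'],s['eef_rot'],s['width'],r.finger_overhang)
d={}
for n in('top','side'):
    c=vision.camera(n);d[n]=c
    cv2.imwrite(f'pics/{n}0.png',cv2.resize(c['color'][:,:,::-1],(768,576)))
    print(n,c['intrinsics'].tolist(),(-c['R'].T@c['t']).round(3),c['R'].round(2).tolist())
pickle.dump(d,open('d0.pkl','wb'))
E
```

```text
pics
0.0 [0.22923648 0.58102199 0.22973598] [ 1.86775622e-01  9.82402331e-01 -7.17773962e-04 -1.06203186e-04] 0.08711471119980928 0.008
top [[434.3998597858064, 0.0, 255.35485478356446], [0.0, 434.3998597858064, 194.0009473400788], [0.0, 0.0, 1.0]] [0.246 0.045 1.585] [[0.02, -1.0, 0.01], [-0.99, -0.02, -0.17], [0.17, -0.01, -0.99]]
side [[412.22297343211227, 0.0, 251.3806348249865], [0.0, 412.22297343211227, 190.83160092162385], [0.0, 0.0, 1.0]] [0.8   0.858 1.248] [[-0.95, 0.31, 0.01], [0.24, 0.74, -0.63], [-0.2, -0.59, -0.78]]
```

View pics/top0.png

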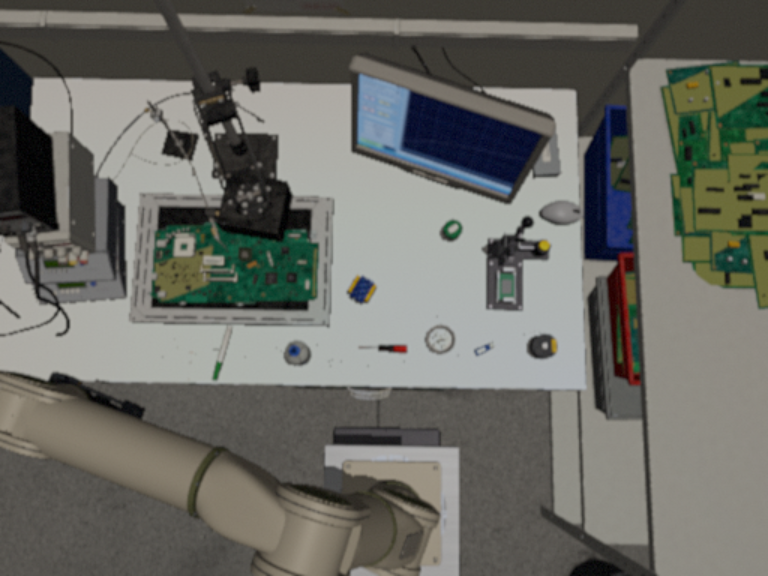

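View pics/side0.png

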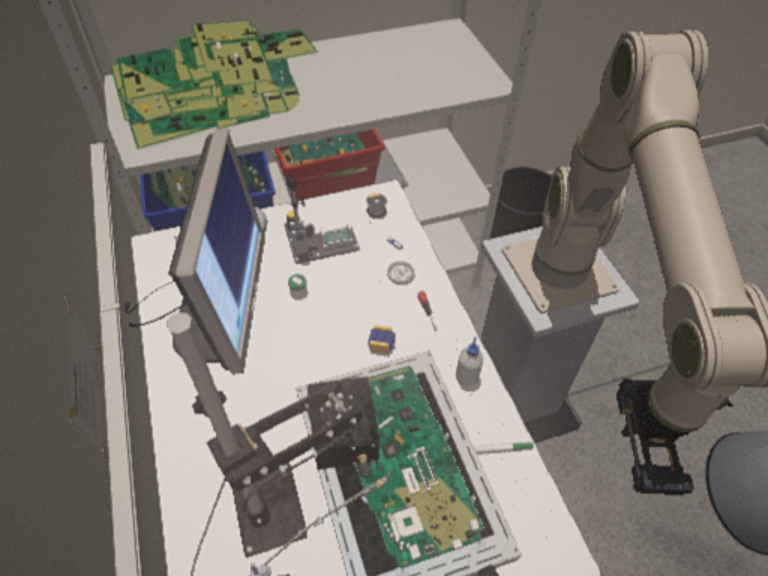

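The top view shows the rail near (362,290), the press with its nest at (507,285), the button at (543,246) and the knob near (527,222). Next I'll crop and measure.

```bash
cat > h.py <<'E'
import numpy as np,cv2
def ray(c,u,v):
    K=c['intrinsics'];R=np.array(c['R']);t=np.array(c['t'])
    return -R.T@t, R.T@np.linalg.solve(K,[u,v,1.])
def plane(c,u,v,z):
    o,d=ray(c,u,v);return o+d*(z-o[2])/d[2]
def tri(c1,p1,c2,p2):
    o1,d1=ray(c1,*p1);o2,d2=ray(c2,*p2)
    s=np.linalg.lstsq(np.c_[d1,-d2],o2-o1,rcond=None)[0]
    a=o1+s[0]*d1;b=o2+s[1]*d2
    return (a+b)/2,np.linalg.norm(a-b)
def proj(c,X):
    p=c['intrinsics']@(np.array(c['R'])@X+c['t']);return p[:2]/p[2]
def blobs(c,lo,hi,box,amin=8):
    h=cv2.cvtColor(c['color'],cv2.COLOR_RGB2HSV);m=cv2.inRange(h,lo,hi)
    k=np.zeros_like(m);x0,y0,x1,y1=box;k[y0:y1,x0:x1]=m[y0:y1,x0:x1]
    n,l,st,ce=cv2.connectedComponentsWithStats(k)
    return [(ce[i].round(1).tolist(),st[i].tolist(),cv2.minAreaRect(np.argwhere(l==i)[:,::-1].astype(np.float32))) for i in range(1,n) if st[i][4]>=amin]
E
python3 - <<'E'
import pickle;from h import *
d=pickle.load(open('d0.pkl','rb'));T,S=d['top'],d['side']
for n,c,bs in(('top',T,((220,170,265,215),(315,140,375,215))),('side',S,((235,205,275,245),(180,115,245,180)))):
    for i,b in enumerate(bs):
        print(n,i,'yel',blobs(c,(18,90,80),(35,255,255),b,4))
        print('   blue',blobs(c,(105,90,30),(130,255,255),b,6)); 
        print('   green',blobs(c,(45,60,40),(95,255,255),b,6))
a=cv2.resize(T['color'][135:215,310:380],(400,457),interpolation=cv2.INTER_CUBIC)
b=cv2.resize(S['color'][110:180,180:250],(400,400),interpolation=cv2.INTER_CUBIC)
im=np.zeros((560,800,3),np.uint8);im[:457,:400]=a;im[:400,400:]=b
im[460:,0:100]=cv2.resize(T['color'][170:220,215:265],(100,100));cv2.imwrite('pics/crop.png',im[:,:,::-1])
E
```

```text
top 0 yel [([235.5, 189.0], [232, 184, 8, 11, 30], ((235.5, 189.0), (2.2294814586639404, 12.176399230957031), 30.963754653930664)), ([246.5, 195.3], [243, 190, 8, 11, 30], ((246.48464965820312, 195.27691650390625), (2.3566598892211914, 11.65926456451416), 29.74488067626953))]
   blue [([240.6, 192.8], [234, 185, 14, 17, 127], ((240.51470947265625, 192.80882263183594), (8.574929237365723, 14.920376777648926), 30.963756561279297))]
   green []
top 1 yel [([362.4, 163.2], [359, 160, 8, 8, 45], ((362.2000427246094, 163.1000213623047), (7.602630138397217, 6.260990142822266), 26.56505012512207))]
   blue []
   green [([337.4, 189.6], [333, 182, 10, 18, 86], ((337.5, 190.5), (17.0, 9.0), 90.0))]
side 0 yel [([254.8, 218.2], [249, 217, 13, 4, 24], ((254.95947265625, 218.24322509765625), (12.165525436401367, 1.8083888292312622), 9.462322235107422)), ([252.9, 229.4], [247, 227, 12, 7, 42], ((252.5882568359375, 229.64707946777344), (12.12678050994873, 4.365641117095947), 14.03624439239502)), ([250.2, 232.5], [249, 232, 3, 2, 4], ((250.0, 232.5), (1.0, 2.0), 90.0)), ([255.0, 234.8], [253, 234, 5, 2, 5], ((254.91177368164062, 234.85296630859375), (4.123105525970459, 0.7276068925857544), 14.03624439239502))]
   blue []
   green []
side 1 yel [([193.8, 142.8], [192, 140, 5, 6, 20], ((193.80003356933594, 142.89999389648438), (4.743415832519531, 4.110960960388184), 71.56504821777344))]
   blue [([180.6, 124.7], [180, 118, 3, 12, 23], ((181.0, 123.5), (11.0, 2.0), 90.0))]
   green [([229.4, 155.9], [228, 154, 4, 5, 8], ((229.30003356933594, 156.10000610351562), (4.919349670410156, 1.3416407108306885), 63.43495178222656)), ([217.5, 158.0], [217, 157, 2, 3, 6], ((217.5, 158.0), (2.0, 1.0), 90.0))]
```

View pics/crop.png

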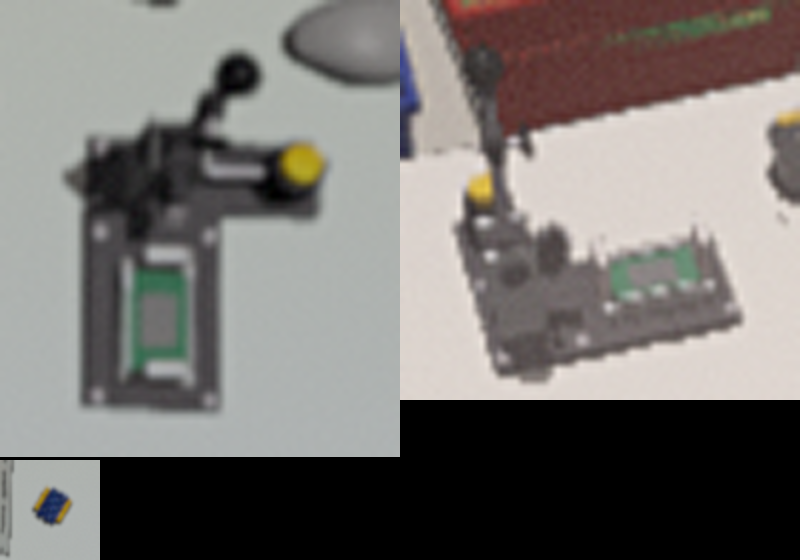

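The crop shows the press nearly aligned with world axes: nest green at (337.4,189.6), button at (362.4,163.2), knob at about (351.5,148) in the top image. The rail is yawed by about -31°.

```bash
python3 - <<'E'
import pickle;from h import *
d=pickle.load(open('d0.pkl','rb'));T,S=d['top'],d['side']
def o(*p): return (310+p[0]/5.714-.4,135+p[1]/5.714-.4)
w1=plane(T,235.5,189,.038);w2=plane(T,246.5,195.3,.038);print('walls',w1,w2,w2-w1,'mid',(w1+w2)/2)
for a in (235.5,189,30.96),(246.48,195.28,29.74):
    t=np.radians(a[2]+90);v=plane(T,a[0]+4*np.cos(t),a[1]+4*np.sin(t),.038)-plane(T,*a[:2],.038);print('wall yaw',np.degrees(np.arctan2(v[1],v[0])))
print('tri rail blue side',tri(T,(240.6,192.8),S,(253.8,224)))
print('button',plane(T,362.4,163.2,.062),tri(T,(362.4,163.2),S,(193.8,142)))
print('knob',plane(T,*o(239,74),.245),tri(T,o(239,74),S,(180+484/5.714-.4,110+65/5.714-.4)))
print('nest',plane(T,*o(158,320),.026))
for p in ((82,405),(217,410),(322,215),(88,137)):print('base',plane(T,*o(*p),.01))
print('scr holes',[plane(T,*o(*p),.01).round(3) for p in ((98,396),(210,400),(100,231),(210,236))])
for n,p in dict(jar=(452,230),dish=(439,339),scr=(383,348),usb=(484,349),spool=(543,346),ipa=(297,353),boardR=(333,200),boardRb=(331,322),mouse=(561,212),mon=(512,197)).items(): print(n,plane(T,p[0]/1.5,p[1]/1.5,.03).round(3))
E
```

```text
walls [0.53061166 0.09963812 0.038     ] [0.50822873 0.0593897  0.038     ] [-0.02238293 -0.04024841  0.        ] mid [0.5194202  0.07951391 0.038     ]
wall yaw 150.76920617614402
wall yaw 151.72377303284784
tri rail blue side (array([0.52179878, 0.07930138, 0.02827486]), np.float64(0.007112209460340056))
button [ 0.62959504 -0.35733894  0.062     ] (array([ 0.63435699, -0.3606813 ,  0.05646412]), np.float64(0.007289828426325254))
knob [ 0.63430009 -0.27513362  0.245     ] (array([ 0.50923812, -0.17000203,  0.37209372]), np.float64(0.21659779578193508))
nest [ 0.53382916 -0.27189491  0.026     ]
base [ 0.48034991 -0.22530379  0.01      ]
base [ 0.47868495 -0.31222282  0.01      ]
base [ 0.60837852 -0.38345137  0.01      ]
base [ 0.65771921 -0.23114677  0.01      ]
scr holes [array([ 0.486, -0.236,  0.01 ]), array([ 0.485, -0.308,  0.01 ]), array([ 0.595, -0.238,  0.01 ]), array([ 0.593, -0.31 ,  0.01 ])]
jar [ 0.671 -0.14   0.03 ]
dish [ 0.401 -0.108  0.03 ]
scr [0.377 0.025 0.03 ]
usb [ 0.379 -0.216  0.03 ]
spool [ 0.388 -0.358  0.03 ]
ipa [0.362 0.23  0.03 ]
boardR [0.742 0.155 0.03 ]
boardRb [0.437 0.151 0.03 ]
mouse [ 0.722 -0.411  0.03 ]
mon [ 0.759 -0.29   0.03 ]
```

Call:
drive_tool:
  series:
    - [[2.4,-4.0,0],8]
    - [[2.4,-4.0,0],8]
    - [[2.4,-4.0,0],8]
    - [[2.4,-4.0,0],8]
    - [[2.4,-4.0,0],8]
    - [[2.4,-4.0,0],8]
    - [[2.4,-4.0,0],8]
    - [[2.4,-4.0,0],8]
    - [[2.4,-4.0,0],8]
    - [[2.4,-4.0,0],9]
  hand: 0
  newtons: 25

```text
time: 1.35
ee_pos: [0.4698, 0.1799, 0.2304]
eef_rot: [-0.498, 0.867, 0.0, -0.0]
ft_force: [0.9, 0.0, 0.7]
width: 0.0871
grip_force: 0.0
```

Call:
drive_tool:
  series:
    - [[1.5,-3.5,0],0]
    - [[1.5,-3.5,0],0]
    - [[1.5,-3.0,0],0]
    - [[0,0,-1],0]
    - [[0,0,-1],0]
    - [[0,0,-1],0]
    - [[0,0,0],0]
    - [[0,0,0],0]
    - [[0,0,0],0]
    - [[0,0,0],0]

```text
time: 2.6
ee_pos: [0.5145, 0.0815, 0.2009]
eef_rot: [-0.496, 0.868, -0.0, 0.0]
ft_force: [-0.2, 0.5, -0.5]
width: 0.0869
grip_force: 0.0
```

```bash
cat >> h.py <<'E'
def wrist(name=None):
    from bench import r,vision
    from scipy.spatial.transform import Rotation as Ro
    s=r.read_state();c=vision.camera('wrist');M=np.array(c['mount'])
    Tt=np.eye(4);Tt[:3,:3]=Ro.from_quat(s['eef_rot']).as_matrix();Tt[:3,3]=s['ee_pos']
    W=np.linalg.inv(Tt@M);c['R']=W[:3,:3];c['t']=W[:3,3]
    if name: cv2.imwrite(name,c['color'][:,:,::-1])
    y=Tt[:3,1];print('t',s['time'],'tcp',np.round(s['ee_pos'],4),'tooly yaw',np.degrees(np.arctan2(y[1],y[0])).round(2),'z',Tt[:3,2].round(3),'w',round(s['width'],4),'cam',(-c['R'].T@c['t']).round(3))
    return c
E
python3 - <<'E'
from h import *
c=wrist('pics/w1.png');print(np.round(c['mount'],3).tolist(),c['intrinsics'].round(0).tolist())
for X in ((.5194,.0795,.038),(.534,-.272,.026)):print(proj(c,np.array(X)))
print(blobs(c,(18,90,60),(35,255,255),(0,0,512,384),60))
print(blobs(c,(105,90,30),(130,255,255),(0,0,512,384),200))
E
```

```text
t 2.6 tcp [0.5145 0.0815 0.2009] tooly yaw 149.47 z [ 0.  0. -1.] w 0.0869 cam [0.48  0.023 0.355]
[[-0.0, -0.967, -0.254, 0.068], [1.0, -0.0, 0.0, 0.0], [-0.0, -0.254, 0.967, -0.154], [0.0, 0.0, 0.0, 1.0]] [[333.0, 0.0, 260.0], [0.0, 333.0, 194.0], [0.0, 0.0, 1.0]]
[254.51963056 179.90513121]
[   8.67139093 -192.71971609]
[([251.2, 156.1], [227, 150, 49, 13, 551], ((250.8985595703125, 155.96405029296875), (11.83053970336914, 48.1614875793457), 87.70938873291016)), ([251.8, 203.3], [230, 199, 46, 10, 434], ((252.5, 203.5), (9.0, 45.0), 90.0)), ([67.2, 268.6], [54, 240, 34, 59, 911], ((69.76738739013672, 268.8030090332031), (31.02651596069336, 59.00605010986328), 5.04245138168335)), ([453.9, 267.4], [434, 240, 32, 57, 797], ((450.70733642578125, 267.8658447265625), (57.53483200073242, 29.043495178222656), 83.6598129272461)), ([370.6, 317.0], [232, 284, 280, 41, 3591], ((371.5, 304.0), (40.0, 279.0), 90.0))]
[([253.5, 179.6], [224, 161, 59, 37, 2001], ((253.2042694091797, 179.33212280273438), (35.17524719238281, 58.61466598510742), 88.15238952636719))]
```

View pics/w1.png

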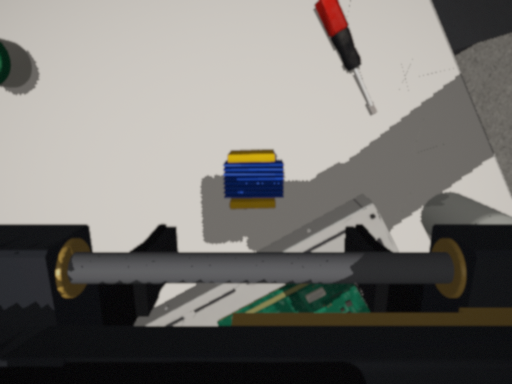

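The wrist view shows the heat sink's blue top at (253,179) between the yellow walls, well centred.

```bash
python3 - <<'E'
from h import *
c=wrist()
h=cv2.cvtColor(c['color'],cv2.COLOR_RGB2HSV)
def q(m,z):
    m[:, :]=m; k=np.zeros_like(m);k[140:215,210:300]=m[140:215,210:300]
    p=np.argwhere(k)[:,::-1]
    W=np.array([plane(c,u,v,z)[:2] for u,v in p],np.float32)*1000
    (cx,cy),s,a=cv2.minAreaRect(W);B=cv2.boxPoints(((cx,cy),s,a))
    e=B[1]-B[0] if np.linalg.norm(B[1]-B[0])>np.linalg.norm(B[2]-B[1]) else B[2]-B[1]
    print('c',cx,cy,'size',s,'yaw',np.degrees(np.arctan2(e[1],e[0]))%180,'mean',W.mean(0))
b=cv2.inRange(h,(105,90,30),(130,255,255));y=cv2.inRange(h,(18,90,60),(35,255,255))
q(b,.034);q(y,.038)
# yaw from the end columns and top/bottom edges
L=[];R=[];rows=range(166,194)
for v in rows:
    u=np.where(b[v,210:300])[0]+210;L.append(plane(c,u[0],v,.034)[:2]);R.append(plane(c,u[-1],v,.034)[:2])
for E in(L,R):
    l=cv2.fitLine(np.array(E,np.float32),cv2.DIST_HUBER,0,.01,.01).ravel();print('end edge yaw',np.degrees(np.arctan2(l[1],l[0]))%180,np.mean(E,0))
E
```

```text
t 2.65 tcp [0.5145 0.0814 0.2008] tooly yaw 149.47 z [ 0.  0. -1.] w 0.0872 cam [0.479 0.023 0.355]
c 520.7007446289062 79.50216674804688 size (35.52011489868164, 58.313968658447266) yaw 151.72647 mean [520.6677    79.600655]
c 521.8812255859375 77.72000122070312 size (57.68673324584961, 46.00286865234375) yaw 60.100933 mean [520.65607  75.83947]
end edge yaw 57.918053 [0.54487933 0.06495541]
end edge yaw 60.40679 [0.49633035 0.09359641]
```

Call:
drive_tool:
  series:
    - [[0.6,-0.2,0],0.5]
    - [[0,0,-3],0]
    - [[0,0,-3],0]
    - [[0,0,-3],0]
    - [[0,0,-3],0]
    - [[0,0,-2],0]
    - [[0,0,-2],0]
    - [[0,0,-1.5],0]
    - [[0,0,-0.8],0]
    - [[0,0,0],0]

```text
time: 3.95
ee_pos: [0.5203, 0.0793, 0.0174]
eef_rot: [-0.5, 0.866, 0.0, -0.0]
ft_force: [0.3, 0.3, 0.2]
width: 0.0871
grip_force: 0.0
```

Call:
drive_tool:
  series:
    - [[0,0,-0.2],0]
    - [[0,0,0],0]
    - [[0,0,0],0]
    - [[0,0,0],0]
    - [[0,0,0],0]
    - [[0,0,0],0]
    - [[0,0,0],0]
    - [[0,0,0],0]
    - [[0,0,0],0]
    - [[0,0,0],0]
  hand: 1
  newtons: 25

```text
time: 5.2
ee_pos: [0.5206, 0.0795, 0.0159]
eef_rot: [-0.5, 0.866, -0.0, 0.0]
ft_force: [-0.9, -0.2, 6.0]
width: 0.0598
grip_force: 25.0
```

Call:
drive_tool:
  series:
    - [[0,0,0.6],0]
    - [[0,0,1.4],0]
    - [[0,0,2.5],0]
    - [[0,0,2.5],0]
    - [[0.2,-3,0],0]
    - [[0.2,-4,0],0]
    - [[0.2,-4,0],0]
    - [[0.2,-3,0],0]
    - [[0,0,-2],0]
    - [[0,0,-2],0]

```text
time: 6.45
ee_pos: [0.5274, -0.0417, 0.0448]
eef_rot: [-0.499, 0.867, 0.0, -0.001]
ft_force: [0.0, 1.2, -0.6]
width: 0.0599
grip_force: 25.0
```

Call:
drive_tool:
  series:
    - [[0,0,-1.4],0]
    - [[0,0,-1],0]
    - [[0,0,-0.4],0]
    - [[0,0,-0.2],0]
    - [[0,0,-0.2],0]
    - [[0,0,-0.1],0]
    - [[0,0,0],0]
    - [[0,0,0],0]
    - [[0,0,0],0]
    - [[0,0,0],0]

```text
time: 7.7
ee_pos: [0.5273, -0.0403, 0.0119]
eef_rot: [-0.5, 0.866, 0.0, -0.001]
ft_force: [-3.0, 0.1, 5.4]
width: 0.0599
grip_force: 25.0
```

Call:
drive_tool:
  series:
    - [[0,0,0],0]
    - [[0,0,0],0]
    - [[0,0,0],0]
    - [[0,0,1],0]
    - [[0,0,2],0]
    - [[0,0,3],0]
    - [[0,0,2],-10]
    - [[0,0,0],-10]
    - [[0,0,0],-10]
    - [[0,0,0],-10]
  hand: 0

```text
time: 8.95
ee_pos: [0.5273, -0.0403, 0.0921]
eef_rot: [-0.171, 0.985, 0.001, -0.001]
ft_force: [-0.4, 0.1, -0.2]
width: 0.0871
grip_force: 0.0
```

Call:
drive_tool:
  series:
    - [[0,0,0],-10]
    - [[0,0,0],-10]
    - [[0,0,0],-10]
    - [[0,0,0],-10]
    - [[0,0,0],-10]
    - [[0,0,-2],0]
    - [[0,0,0],0]
    - [[0,0,0],0]
    - [[0,0,0],0]
    - [[0,0,0],0]

```text
time: 10.2
ee_pos: [0.5274, -0.0403, 0.0718]
eef_rot: [0.259, 0.966, 0.002, -0.0]
ft_force: [0.0, 1.0, 0.9]
width: 0.0874
grip_force: 0.0
```

```bash
python3 - <<'E'
from h import *
c=wrist('pics/w2.png');print(proj(c,np.array((.5273,-.0403,.03))))
h=cv2.cvtColor(c['color'],cv2.COLOR_RGB2HSV);b=cv2.inRange(h,(105,90,30),(130,255,255))
n,l,st,ce=cv2.connectedComponentsWithStats(b)
for i in range(1,n):
    if st[i][4]>300:
        p=np.argwhere(l==i)[:,::-1];W=np.array([plane(c,u,v,.03)[:2] for u,v in p],np.float32)*1000
        print(st[i],cv2.minAreaRect(W),W.mean(0))
E
```

```text
t 10.2 tcp [ 0.5274 -0.0403  0.0718] tooly yaw 59.99 z [-0.     0.003 -1.   ] w 0.0874 cam [ 0.468 -0.005  0.226]
[258.44564402 222.6653215 ]
[277 169   4  84 306] ((527.4148559570312, -26.04657554626465), (1.8910105228424072, 53.562828063964844), 60.698387145996094) [526.39276  -25.554361]
[283 169   6  83 330] ((529.2025146484375, -22.281896591186523), (2.5824642181396484, 52.873023986816406), 59.92995071411133) [528.24493  -21.796898]
```

View pics/w2.png

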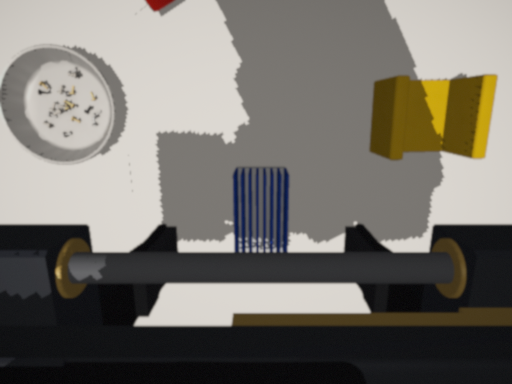

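The heat sink stands upright on the bench at columns 233–289, centred between the fingers. Descend and regrip by the long sides.

Call:
drive_tool:
  series:
    - [[0,0,-2],0]
    - [[0,0,-2],0]
    - [[0,0,-1],0]
    - [[0,0,-0.6],0]
    - [[0,0,0],0]
    - [[0,0,0],0]
    - [[0,0,0],0]
    - [[0,0,0],0]
    - [[0,0,0],0]
    - [[0,0,0],0]

```text
time: 11.5
ee_pos: [0.5272, -0.0403, 0.0154]
eef_rot: [0.259, 0.966, 0.001, -0.001]
ft_force: [-0.6, -0.3, -0.3]
width: 0.0872
grip_force: 0.0
```

Call:
drive_tool:
  series:
    - [[0,0,0],0]
    - [[0,0,0],0]
    - [[0,0,0],0]
    - [[0,0,0],0]
    - [[0,0,0],0]
    - [[0,0,0],0]
    - [[0,0,0],0]
    - [[0,0,0],0]
    - [[0,0,0],0]
    - [[0,0,0],0]
  hand: 1
  newtons: 25

```text
time: 12.75
ee_pos: [0.5271, -0.0403, 0.0153]
eef_rot: [0.259, 0.966, 0.001, -0.001]
ft_force: [0.8, -0.1, -0.1]
width: 0.0336
grip_force: 25.0
```

Call:
drive_tool:
  series:
    - [[0,0,1],0]
    - [[0,0,2.5],0]
    - [[0,0,3],3]
    - [[0,0,3],5]
    - [[0,0,3],5]
    - [[0,-2,3],5]
    - [[0,-3,3],5]
    - [[0,-3,0],5]
    - [[0,-3,0],0.3]
    - [[0,-2,0],0]

```text
time: 14.0
ee_pos: [0.5267, -0.172, 0.201]
eef_rot: [0.016, 1.0, 0.001, -0.001]
ft_force: [-0.5, 0.2, -0.8]
width: 0.0339
grip_force: 25.0
```

Call:
drive_tool:
  series:
    - [[0,0,0],0]
    - [[0,0,0],0]
    - [[0,0,0],0]
    - [[0,0,0],0]
    - [[0,0,0],0]
    - [[0,0,0],0]
    - [[0,0,0],0]
    - [[0,0,0],0]
    - [[0,0,0],0]
    - [[0,0,0],0]

```text
time: 15.25
ee_pos: [0.5271, -0.1703, 0.2003]
eef_rot: [0.015, 1.0, 0.001, -0.001]
ft_force: [0.1, 0.2, -0.6]
width: 0.0338
grip_force: 25.0
```

```bash
python3 - <<'E'
from h import *;import pickle
c=wrist();pickle.dump(c,open('w3.pkl','wb'))
im=cv2.resize(c['color'],(768,576),interpolation=cv2.INTER_CUBIC);cv2.imwrite('pics/w3.png',im[:,:,::-1])
for X in ((.534,-.272,.026),(.634,-.275,.245),(.63,-.357,.062)):print(proj(c,np.array(X))*1.5)
E
```

```text
t 15.25 tcp [ 0.5271 -0.1703  0.2003] tooly yaw 88.29 z [-0.002  0.002 -1.   ] w 0.0338 cam [ 0.459 -0.168  0.355]
[237.96798735 282.04614008]
[ 50.74141222 773.76159287]
[107.91306162 441.28603209]
```

View pics/w3.png

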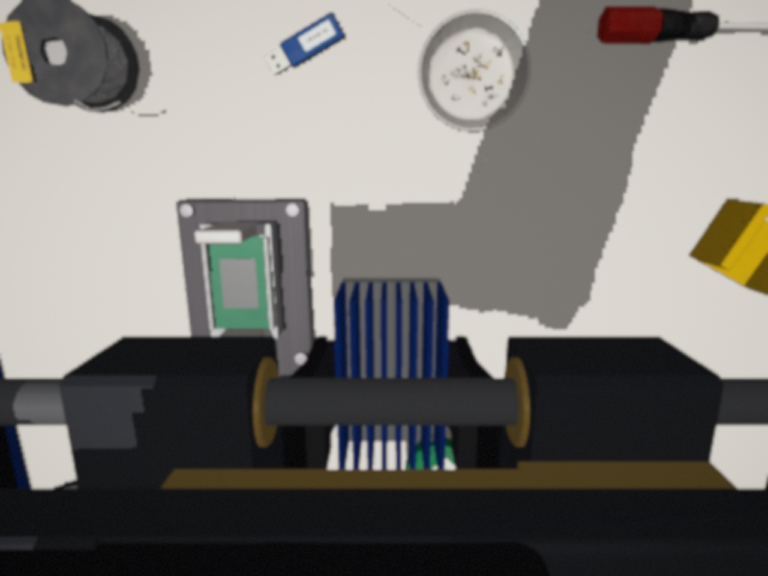

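Nest in full view: grey pad at about (239,285), front base screws at (187,210) and (292,209), in the enlarged image. Measure precisely.

```bash
python3 - <<'E'
from h import *;import pickle
c=pickle.load(open('w3.pkl','rb'));I=c['color'];h=cv2.cvtColor(I,cv2.COLOR_RGB2HSV);g=I.max(2)
# screws
P=[]
for (u,v) in ((187,210),(292,209),(300,358)):
    x,y=int(u/1.5),int(v/1.5);w=I[y-7:y+8,x-7:x+8].min(2).astype(float);w=np.clip(w-125,0,None)
    m=cv2.moments(w);q=(x-7+m['m10']/m['m00'],y-7+m['m01']/m['m00']);P.append(plane(c,*q,.01)[:2]);print('screw',np.round(q,1),P[-1].round(4))
v=P[0]-P[1];print('yaw',np.degrees(np.arctan2(v[1],v[0]))+90,'len',np.linalg.norm(v),'mid',(P[0]+P[1])/2, 'side yaw',np.degrees(np.arctan2(*(P[2]-P[1])[::-1])))
# pad: non-green inside the green carrier
gr=cv2.inRange(h,(40,70,40),(95,255,255));x0,y0,x1,y1=132,145,185,225
k=np.zeros_like(gr);k[y0:y1,x0:x1]=gr[y0:y1,x0:x1]
cn,hi=cv2.findContours(k,cv2.RETR_CCOMP,cv2.CHAIN_APPROX_NONE)
for C,H in zip(cn,hi[0]):
    if cv2.contourArea(C)>150:
        W=np.array([plane(c,*p,.026)[:2] for p in C[:,0]],np.float32)*1000
        print('hole' if H[3]>=0 else 'green',cv2.boundingRect(C),cv2.minAreaRect(W))
# row/col profiles
r=int(285/1.5);print('row',r,[(u,tuple(int(a) for a in I[r,u])) for u in range(130,192,1) if u<150 or u>172])
E
```

```text
screw [122.1 139.9] [ 0.486 -0.309]
screw [194.4 139.1] [ 0.4874 -0.235 ]
screw [199.6 238.4] [ 0.5962 -0.238 ]
yaw -1.0699774589541562 len 0.07402788234969386 mid [ 0.48672403 -0.27202181] side yaw -1.5504768889534895
green (139, 158, 40, 61) ((534.7432861328125, -272.41650390625), (36.28591537475586, 62.557308197021484), 88.48912811279297)
hole (145, 171, 29, 36) ((534.7496337890625, -271.6302185058594), (27.326698303222656, 36.49131393432617), 88.2493667602539)
row 190 [(130, (104, 99, 102)), (131, (104, 100, 102)), (132, (104, 100, 103)), (133, (102, 99, 101)), (134, (102, 98, 101)), (135, (109, 106, 108)), (136, (141, 139, 139)), (137, (176, 175, 174)), (138, (182, 181, 180)), (139, (152, 152, 150)), (140, (104, 121, 110)), (141, (84, 132, 106)), (142, (83, 141, 111)), (143, (84, 144, 113)), (144, (84, 143, 113)), (145, (85, 143, 113)), (146, (91, 143, 116)), (147, (112, 143, 125)), (148, (134, 143, 137)), (149, (143, 144, 142)), (173, (87, 144, 115)), (174, (86, 144, 114)), (175, (86, 144, 114)), (176, (100, 146, 120)), (177, (141, 161, 148)), (178, (177, 180, 176)), (179, (176, 175, 174)), (180, (141, 139, 139)), (181, (125, 124, 123)), (182, (138, 137, 136)), (183, (112, 112, 111)), (184, (77, 77, 76)), (185, (64, 63, 63)), (186, (61, 59, 60)), (187, (73, 70, 73)), (188, (95, 92, 94)), (189, (105, 101, 104)), (190, (108, 104, 107)), (191, (108, 105, 107))]
```

Call:
drive_tool:
  series:
    - [[0.3,-2,0],0]
    - [[0.3,-3,0],0]
    - [[0.2,-3,0],0]
    - [[0,-2.3,-1],0.2]
    - [[0,0,-2.5],0]
    - [[0,0,-2.5],0]
    - [[0,0,-2.5],0]
    - [[0,0,-2],0]
    - [[0,0,-1],0]
    - [[0,0,0],0]

```text
time: 16.55
ee_pos: [0.5349, -0.2732, 0.085]
eef_rot: [0.013, 1.0, 0.001, -0.002]
ft_force: [0.5, -0.2, -1.3]
width: 0.0341
grip_force: 25.0
```

Call:
drive_tool:
  series:
    - [[0,0,0],0]
    - [[0,0,0],0]
    - [[0,0,0],0]
    - [[0,0,0],0]
    - [[0,0,0],0]
    - [[0,0,0],0]
    - [[0,0,0],0]
    - [[0,0,0],0]
    - [[0,0,0],0]
    - [[0,0,0],0]

```text
time: 17.8
ee_pos: [0.5351, -0.2733, 0.0853]
eef_rot: [0.013, 1.0, 0.001, -0.001]
ft_force: [-0.7, -0.1, -1.1]
width: 0.0337
grip_force: 25.0
```

```bash
python3 - <<'E'
from h import *;import pickle
c=wrist();pickle.dump(c,open('w4.pkl','wb'))
im=cv2.resize(c['color'][:280,140:400],(780,840),interpolation=cv2.INTER_CUBIC)[:600];cv2.imwrite('pics/w4.png',im[:,:,::-1])
E
```

```text
t 17.8 tcp [ 0.5351 -0.2733  0.0853] tooly yaw 88.49 z [-0.002  0.002 -1.   ] w 0.0337 cam [ 0.467 -0.271  0.24 ]
```

View pics/w4.png

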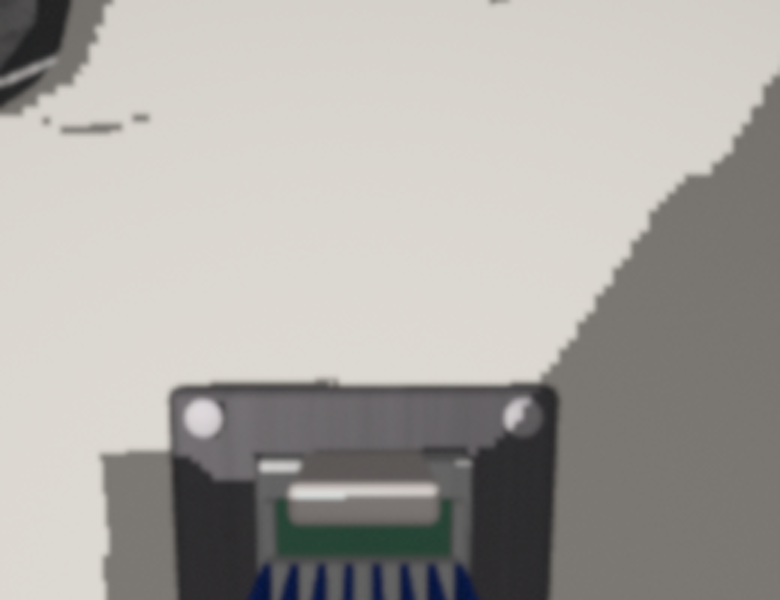

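Laterally the front stop (columns 290–438, centre 364), base and screws share the heat sink's centre column of about 364, so y is aligned. The stop's top inner edge is at row ~523 and the heat sink's front end starts at row ~557.

```bash
python3 - <<'E'
from h import *;import pickle
c=pickle.load(open('w4.pkl','rb'));I=c['color']
print([(v,tuple(int(a) for a in I[v,261])) for v in range(148,200)])
for n,v,z in(('base front',386,.01),('screws',417,.01),('stop outer top',485,.06),('stop inner top',523,.06),('hs bottom',557,.070)):
    print(n,plane(c,261,(v+.5)/3-.5,z).round(4))
M=cv2.inRange(cv2.cvtColor(I,cv2.COLOR_RGB2HSV),(105,90,20),(130,255,255))
for v in (192,196,200,205,210):
    u=np.where(M[v,180:340])[0]+180;print(v,u.min(),u.max(),(u.min()+u.max())/2)
E
```

```text
[(148, (103, 100, 103)), (149, (96, 93, 95)), (150, (87, 84, 84)), (151, (89, 84, 83)), (152, (92, 87, 86)), (153, (92, 89, 86)), (154, (92, 88, 86)), (155, (93, 89, 87)), (156, (93, 88, 87)), (157, (93, 89, 87)), (158, (94, 90, 89)), (159, (100, 95, 93)), (160, (126, 120, 117)), (161, (165, 159, 155)), (162, (195, 189, 185)), (163, (208, 203, 200)), (164, (200, 197, 193)), (165, (165, 161, 159)), (166, (131, 127, 124)), (167, (123, 119, 116)), (168, (122, 117, 115)), (169, (121, 117, 114)), (170, (119, 114, 112)), (171, (118, 113, 111)), (172, (114, 109, 107)), (173, (107, 103, 100)), (174, (90, 91, 87)), (175, (63, 77, 67)), (176, (42, 69, 55)), (177, (38, 67, 52)), (178, (39, 67, 53)), (179, (37, 67, 51)), (180, (37, 67, 52)), (181, (37, 67, 52)), (182, (39, 68, 53)), (183, (40, 68, 53)), (184, (48, 68, 58)), (185, (61, 72, 66)), (186, (73, 76, 74)), (187, (82, 82, 82)), (188, (89, 89, 89)), (189, (95, 95, 94)), (190, (96, 96, 95)), (191, (96, 96, 96)), (192, (96, 96, 95)), (193, (96, 96, 95)), (194, (97, 97, 96)), (195, (96, 96, 96)), (196, (96, 95, 95)), (197, (96, 96, 95)), (198, (96, 95, 96)), (199, (96, 96, 96))]
base front [ 0.48 -0.27  0.01]
screws [ 0.4869 -0.2702  0.01  ]
stop outer top [ 0.4947 -0.2707  0.06  ]
stop inner top [ 0.5017 -0.2708  0.06  ]
hs bottom [ 0.5058 -0.271   0.07  ]
192 225 296 260.5
196 224 297 260.5
200 222 299 260.5
205 222 299 260.5
210 222 299 260.5
```

Call:
drive_tool:
  series:
    - [[-0.1,0,0],0]
    - [[0,0,-1],0]
    - [[0,0,-1],0]
    - [[0,0,-0.8],0]
    - [[0,0,-0.5],0]
    - [[0,0,-0.4],0]
    - [[0,0,-0.3],0]
    - [[0,0,-0.2],0]
    - [[0,0,-0.1],0]
    - [[0,0,0],0]

```text
time: 19.1
ee_pos: [0.5342, -0.2733, 0.0424]
eef_rot: [0.013, 1.0, 0.001, -0.001]
ft_force: [-0.5, -0.7, -0.8]
width: 0.0338
grip_force: 25.0
```

Call:
drive_tool:
  series:
    - [[0,0,-0.1],0]
    - [[0,0,0],0]
    - [[0,0,0],0]
    - [[0,0,0],0]
    - [[0,0,0],0]
    - [[0,0,0],0]
    - [[0,0,0],0]
    - [[0,0,0],0]
    - [[0,0,0],0]
    - [[0,0,0],0]

```text
time: 20.35
ee_pos: [0.5342, -0.2734, 0.0414]
eef_rot: [0.013, 1.0, 0.001, -0.001]
ft_force: [0.2, 0.1, 0.2]
width: 0.034
grip_force: 25.0
```

Call:
drive_tool:
  series:
    - [[0,0,0],0]
    - [[0,0,0],0]
    - [[0,0,0],0]
    - [[0,0,0],0]
    - [[0,0,1],0]
    - [[0,0,2],0]
    - [[0,0,3],0]
    - [[0,0,3],0]
    - [[-1,0,4],0]
    - [[-1,0,4],0]
  hand: 0

```text
time: 21.6
ee_pos: [0.5139, -0.2734, 0.2143]
eef_rot: [0.013, 1.0, 0.001, -0.0]
ft_force: [0.1, 0.1, -1.1]
width: 0.0872
grip_force: 0.0
```

Call:
drive_tool:
  series:
    - [[-2,0,4],0]
    - [[-2,0,4],0]
    - [[-2,0,4],0]
    - [[-2,0,3],0]
    - [[0,0,2],0]
    - [[0,0,0],0]
    - [[0,0,0],0]
    - [[0,0,0],0]
    - [[0,0,0],0]
    - [[0,0,0],0]

```text
time: 22.85
ee_pos: [0.4341, -0.2733, 0.381]
eef_rot: [0.013, 1.0, 0.001, -0.001]
ft_force: [0.5, 0.9, -0.2]
width: 0.0871
grip_force: 0.0
```

```bash
python3 - <<'E'
from h import *;import pickle
c=wrist();pickle.dump(c,open('w5.pkl','wb'))
im=cv2.resize(c['color'],(768,576),interpolation=cv2.INTER_CUBIC);cv2.imwrite('pics/w5.png',im[:,:,::-1])
for X in ((.5345,-.2725,.056),(.6344,-.275,.245),(.63,-.357,.062)):print(proj(c,np.array(X))*1.5)
E
```

```text
t 22.85 tcp [ 0.4341 -0.2733  0.381 ] tooly yaw 88.49 z [-0.003  0.002 -1.   ] w 0.0871 cam [ 0.366 -0.271  0.535]
[391.85272499 334.36840897]
[393.4435768 560.400815 ]
[313.79313477 424.42844424]
```

View pics/w5.png

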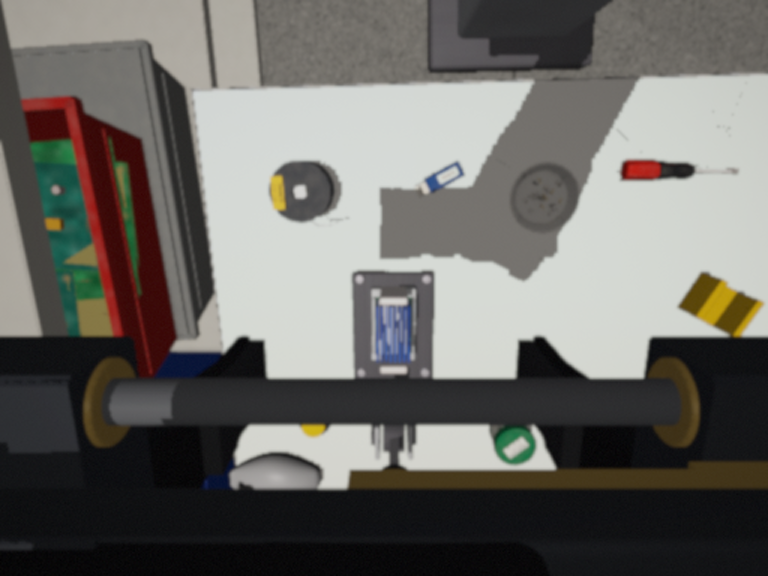

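The heat sink is seated in the nest, blue at (393,333), and the button at (314,425) matches its predicted pixel. Now to the knob at (0.6345,-0.2753,0.245).

Call:
drive_tool:
  series:
    - [[4,0,0],0]
    - [[4,0,0],0]
    - [[4,-0.1,0],0]
    - [[4,-0.1,0],0]
    - [[4,0,0],0]
    - [[0,0,-2],0]
    - [[0,0,-2],0]
    - [[0,0,-2],0]
    - [[0,0,-1],0]
    - [[0,0,0],0]

```text
time: 24.15
ee_pos: [0.634, -0.2752, 0.3108]
eef_rot: [0.013, 1.0, 0.001, -0.002]
ft_force: [0.2, 0.8, 0.2]
width: 0.0871
grip_force: 0.0
```

```bash
python3 - <<'E'
from h import *;import pickle
c=wrist();from bench import vision
t=vision.camera('top')
print(proj(c,np.array((.6345,-.2753,.245))))
im=np.zeros((480,800,3),np.uint8);im[:384,:]=cv2.resize(c['color'],(800,600))[216:]
im=cv2.resize(c['color'],(512,384));j=cv2.resize(t['color'][110:210,300:375],(288,384))
cv2.imwrite('pics/w6.png',np.hstack([im,j])[:,:,::-1])
E
```

```text
t 24.15 tcp [ 0.634  -0.2752  0.3108] tooly yaw 88.49 z [-0.003  0.003 -1.   ] w 0.0871 cam [ 0.566 -0.273  0.465]
[258.22409443 211.23992264]
```

View pics/w6.png

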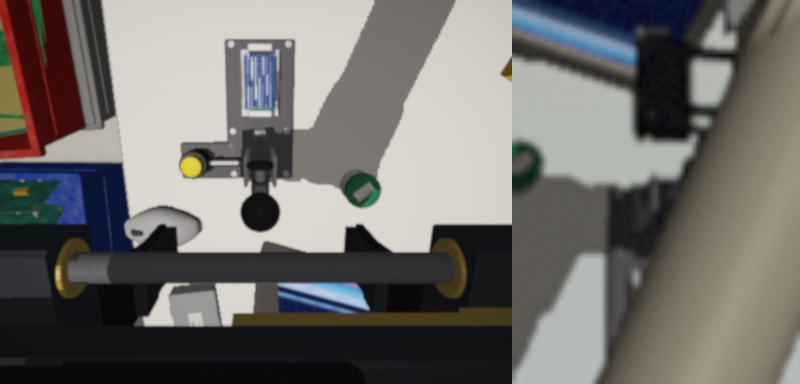

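The knob is at (260.5,212), as predicted within about 2 px and centred between the fingers. Descend and pinch.

Call:
drive_tool:
  series:
    - [[0,0,-2],0]
    - [[0,0,-2],0]
    - [[0,0,-2],0]
    - [[0,0,-1],0]
    - [[0,0,-0.7],0]
    - [[0,0,0],0]
    - [[0,0,0],0]
    - [[0,0,0],0]
    - [[0,0,0],0]
    - [[0,0,0],0]

```text
time: 25.5
ee_pos: [0.6342, -0.2753, 0.2344]
eef_rot: [0.013, 1.0, 0.001, -0.001]
ft_force: [-0.7, 0.5, 0.7]
width: 0.0872
grip_force: 0.0
```

Call:
drive_tool:
  series:
    - [[0,0,0],0]
    - [[0,0,0],0]
    - [[0,0,0],0]
    - [[0,0,0],0]
    - [[0,0,0],0]
    - [[0,0,0],0]
    - [[0,0,0],0]
    - [[0,0,0],0]
    - [[0,0,0],0]
    - [[0,0,0],0]
  hand: 1
  newtons: 20

```text
time: 26.75
ee_pos: [0.6341, -0.2754, 0.2344]
eef_rot: [0.013, 1.0, 0.001, -0.001]
ft_force: [-0.3, -0.7, 0.1]
width: 0.0267
grip_force: 20.0
```

Call:
drive_tool:
  series:
    - [[-1.36,0.04,-0.05],0]
    - [[-1.35,0.04,-0.17],0]
    - [[-1.33,0.03,-0.27],0]
    - [[-1.31,0.03,-0.37],0]
    - [[-1.27,0.03,-0.48],0]
    - [[-1.23,0.03,-0.58],0]
    - [[-1.18,0.03,-0.68],0]
    - [[-1.12,0.03,-0.76],0]
    - [[-1.06,0.03,-0.86],0]
    - [[-0.99,0.03,-0.94],0]

```text
time: 28.0
ee_pos: [0.5117, -0.2723, 0.1828]
eef_rot: [0.013, 1.0, 0.001, -0.001]
ft_force: [1.4, -1.2, 2.0]
width: 0.0265
grip_force: 20.1
```

Call:
drive_tool:
  series:
    - [[-0.9,0.02,-1.01],0]
    - [[-0.83,0.02,-1.08],0]
    - [[-0.73,0.02,-1.14],0]
    - [[-0.64,0.02,-1.2],0]
    - [[-0.54,0.01,-1.25],0]
    - [[-0.45,0.01,-1.29],0]
    - [[-0.33,0.01,-1.31],0]
    - [[-0.24,0.01,-1.34],0]
    - [[0,0,0],0]
    - [[0,0,0],0]

```text
time: 29.25
ee_pos: [0.4652, -0.271, 0.0866]
eef_rot: [0.013, 1.0, 0.001, -0.002]
ft_force: [-3.4, -2.3, 3.1]
width: 0.0263
grip_force: 19.8
```

Call:
drive_tool:
  series:
    - [[-0.05,0,-0.5],0]
    - [[-0.04,0,-0.5],0]
    - [[-0.03,0,-0.5],0]
    - [[-0.01,0,-0.5],0]
    - [[0,0,-0.4],0]
    - [[0,0,-0.3],0]
    - [[0,0,0],0]
    - [[0,0,0],0]
    - [[0,0,0],0]
    - [[0,0,0],0]

```text
time: 30.5
ee_pos: [0.4637, -0.271, 0.0599]
eef_rot: [0.013, 1.0, 0.001, -0.002]
ft_force: [-4.5, -1.8, 5.1]
width: 0.0261
grip_force: 19.5
```

Call:
drive_tool:
  series:
    - [[0,0,0.1],0]
    - [[0,0,0.1],0]
    - [[0,0,0.1],0]
    - [[0,0,0.1],0]
    - [[0,0,0.05],0]
    - [[0,0,0],0]
    - [[0,0,0],0]
    - [[0,0,0],0]
    - [[0,0,0],0]
    - [[0,0,0],0]

```text
time: 31.75
ee_pos: [0.4638, -0.271, 0.0638]
eef_rot: [0.013, 1.0, 0.001, -0.002]
ft_force: [-3.8, -3.5, -1.6]
width: 0.0264
grip_force: 20.0
```

Call:
drive_tool:
  series:
    - [[0,0,0],0]
    - [[0,0,0],0]
    - [[0,0,0],0]
    - [[0,0,0],0]
    - [[0,0,1],0]
    - [[0,0,2],0]
    - [[0,0,4],0]
    - [[0,0,4],0]
    - [[0,0,4],0]
    - [[0,0,4],0]
  hand: 0

```text
time: 33.0
ee_pos: [0.4641, -0.2709, 0.2563]
eef_rot: [0.013, 1.0, 0.001, -0.001]
ft_force: [0.3, -1.0, 0.4]
width: 0.0867
grip_force: 0.0
```

Call:
drive_tool:
  series:
    - [[0,0,3],0]
    - [[-3,0,2],0]
    - [[-3,0,0],0]
    - [[0,0,0],0]
    - [[0,0,0],0]
    - [[0,0,0],0]
    - [[0,0,0],0]
    - [[0,0,0],0]
    - [[0,0,0],0]
    - [[0,0,0],0]

```text
time: 34.25
ee_pos: [0.4043, -0.2709, 0.304]
eef_rot: [0.013, 1.0, 0.001, -0.001]
ft_force: [0.3, -0.2, 0.2]
width: 0.0871
grip_force: 0.0
```

```bash
python3 - <<'E'
from h import *;import pickle
c=wrist();from bench import vision;pickle.dump(c,open('w7.pkl','wb'))
t=vision.camera('side')
n=np.array((.5345,-.2727,0));e=np.array((np.cos(np.radians(-1.5)),np.sin(np.radians(-1.5)),0))
for a in(1.32,1.57,1.64):
    k=n+e*(.1-.17*np.sin(a))+np.array((0,0,.075+.17*np.cos(a)));print(a,proj(c,k),proj(t,k))
print(proj(c,np.array((.63,-.357,.062))),blobs(c,(18,90,60),(35,255,255),(0,0,512,384),60))
i=cv2.resize(c['color'],(460,345));j=cv2.resize(t['color'][120:180,190:250],(330,330),interpolation=cv2.INTER_CUBIC)
im=np.zeros((345,790,3),np.uint8);im[:,:460]=i;im[:330,460:]=j
cv2.imwrite('pics/w7.png',im[:,:,::-1])
E
```

```text
t 34.25 tcp [ 0.4043 -0.2709  0.304 ] tooly yaw 88.49 z [-0.002  0.002 -1.   ] w 0.0871 cam [ 0.336 -0.268  0.458]
1.32 [260.32245323 234.84687634] [239.37213291 137.56663234]
1.57 [260.22849524 217.9260703 ] [240.80493456 144.93764134]
1.64 [260.20575695 215.18770291] [240.7429661  147.06182401]
[200.74516213 330.89423323] [([53.5, 146.3], [50, 134, 8, 30, 100], ((53.38880920410156, 148.5733642578125), (29.508296966552734, 4.448087692260742), 83.1572265625)), ([172.0, 155.9], [166, 142, 13, 28, 276], ((171.6593780517578, 155.9454345703125), (27.291807174682617, 10.969588279724121), 82.40535736083984)), ([3.8, 178.0], [0, 173, 9, 11, 80], ((4.0, 178.0), (10.0, 8.0), 90.0)), ([22.4, 203.0], [11, 195, 20, 14, 134], ((19.79412078857422, 203.67648315429688), (13.339459419250488, 18.190170288085938), 75.96376037597656)), ([499.6, 219.9], [489, 214, 23, 10, 144], ((500.0, 218.5), (9.0, 22.0), 90.0)), ([67.8, 268.3], [55, 239, 34, 59, 916], ((70.79183959960938, 268.0257568359375), (31.114408493041992, 58.74236297607422), 5.04245138168335)), ([453.3, 268.1], [433, 239, 34, 59, 900], ((450.522216796875, 268.0645751953125), (58.816749572753906, 29.890478134155273), 82.303955078125)), ([381.5, 318.2], [233, 308, 279, 17, 3384], ((372.0, 316.0), (16.0, 278.0), 90.0)), ([199.9, 323.2], [193, 320, 16, 7, 81], ((200.5, 323.0), (15.0, 6.0), 0.0))]
```

View pics/w7.png

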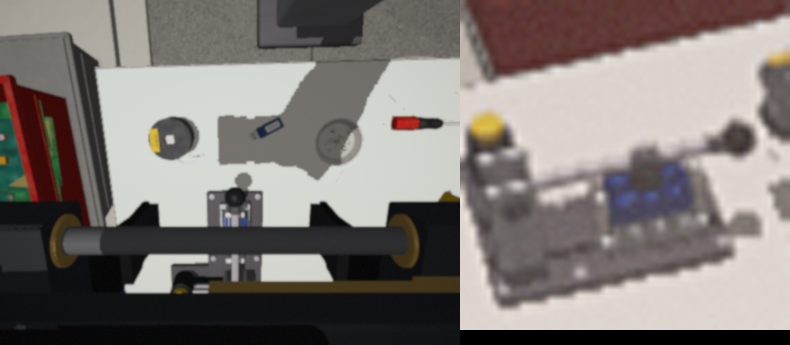

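The lever is level: knob in the side view at (240.5,145.1) against a predicted (240.8,144.9) for 1.57 rad, and it has been let go for over 2 s. Now I close the hand and turn the tool, so the gripper body clears the lever's return path.

```bash
python3 - <<'E'
from bench import r
import numpy as np
s=r.read_state();print(np.round(s['joint_positions'],2),s['time'])
E
```

```text
[ 0.18 -0.02  0.31  1.71  0.    1.45  2.04] 34.35
```

Call:
drive_tool:
  series:
    - [[0,-0.5,0],-10]
    - [[0,-0.5,0],-10]
    - [[0,-0.5,0],-10]
    - [[0,-0.5,0],-10]
    - [[0,-0.5,0],-10]
    - [[0,-0.5,0],-10]
    - [[0,-0.5,0],-10]
    - [[0,-0.5,0],-10]
    - [[0,-0.5,0],-10]
    - [[0,-0.5,0],-10]
  hand: 1
  newtons: 10

```text
time: 35.6
ee_pos: [0.4042, -0.3211, 0.3041]
eef_rot: [0.776, 0.63, 0.002, 0.0]
ft_force: [0.4, -0.3, 0.5]
width: 0.0019
grip_force: 0.0
```

```bash
python3 - <<'E'
from h import *
from bench import r
s=r.read_state();print(np.round(s['joint_positions'],2),s['width'])
c=wrist()
E
```

```text
[ 0.23  0.05  0.38  1.65 -0.02  1.45  0.4 ] 0.0019171541422848162
t 35.6 tcp [ 0.4042 -0.3211  0.3041] tooly yaw -11.84 z [ 0.003  0.002 -1.   ] w 0.0019 cam [ 0.418 -0.253  0.458]
```

Call:
drive_tool:
  series:
    - [[2,-0.4,0],-10]
    - [[2,-0.4,0],-10]
    - [[2,-0.4,0],-10]
    - [[2,-0.4,0],-10]
    - [[2,-0.4,0],-10]
    - [[2,-0.4,0],-10]
    - [[2,-0.4,0],-10]
    - [[2,-0.4,0],-10]
    - [[2,-0.4,0],-10]
    - [[2,-0.4,0],-10]

```text
time: 36.9
ee_pos: [0.605, -0.3608, 0.3039]
eef_rot: [0.982, -0.188, 0.001, 0.001]
ft_force: [0.0, -0.5, 0.0]
width: 0.0005
grip_force: 0.0
```

Call:
drive_tool:
  series:
    - [[1,0,0],-10]
    - [[1,0,-2],-10]
    - [[0.7,0,-2],-10]
    - [[0,0,-2],-10]
    - [[0,0,-2],-10]
    - [[0,0,-2],0]
    - [[0,0,0],0]
    - [[0,0,0],0]
    - [[0,0,0],0]
    - [[0,0,0],0]

```text
time: 38.15
ee_pos: [0.6314, -0.3611, 0.2047]
eef_rot: [0.812, -0.584, 0.001, 0.001]
ft_force: [1.1, 0.3, 0.3]
width: 0.0003
grip_force: 0.0
```

```bash
python3 - <<'E'
from h import *
c=wrist();from bench import r;print(np.round(r.read_state()['joint_positions'],2))
for X in ((.631,-.359,.062),(.6323,-.3603,.062)):print(proj(c,np.array(X)))
for b in blobs(c,(18,90,60),(35,255,255),(150,100,350,260),60):print(b,plane(c,*b[0],.062))
E
```

```text
t 38.15 tcp [ 0.6314 -0.3611  0.2047] tooly yaw -161.47 z [-0.001 -0.003 -1.   ] w 0.0003 cam [ 0.653 -0.425  0.359]
[ 0.05  0.65  0.68  1.21 -0.39  1.41 -2.13]
[260.45933684 186.4615703 ]
[259.56304513 184.70932673]
([258.6, 184.7], [244, 170, 30, 30, 685], ((259.0, 184.49998474121094), (28.991378784179688, 28.991374969482422), 45.0)) [ 0.63313793 -0.36002876  0.062     ]
([242.2, 249.0], [239, 239, 7, 21, 117], ((242.0, 249.0), (20.0, 6.0), 90.0)) [ 0.62803144 -0.29483197  0.062     ]
([278.9, 249.4], [276, 239, 7, 21, 117], ((278.7207946777344, 249.0913848876953), (20.234161376953125, 5.699763774871826), 85.91438293457031)) [ 0.59439895 -0.30564052  0.062     ]
```

Call:
drive_tool:
  series:
    - [[0,0,-3],0]
    - [[0,0,-3],0]
    - [[0,0,-3],0]
    - [[0,0,-2],0]
    - [[0,0,-1.5],0]
    - [[0,0,-0.7],0]
    - [[0,0,-0.3],0]
    - [[0,0,-0.3],0]
    - [[0,0,0],0]
    - [[0,0,0],0]

```text
time: 39.45
ee_pos: [0.6315, -0.3613, 0.0666]
eef_rot: [0.812, -0.584, 0.001, 0.002]
ft_force: [0.9, -1.2, 4.1]
width: 0.0001
grip_force: 1.8
```

Call:
drive_tool:
  series:
    - [[0,0,-0.2],0]
    - [[0,0,-0.2],0]
    - [[0,0,0],0]
    - [[0,0,0],0]
    - [[0,0,0],0]
    - [[0,0,0],0]
    - [[0,0,0],0]
    - [[0,0,0],0]
    - [[0,0,0],0]
    - [[0,0,0],0]

```text
time: 40.7
ee_pos: [0.6316, -0.3614, 0.0633]
eef_rot: [0.811, -0.584, 0.001, 0.002]
ft_force: [-0.8, 0.1, 10.7]
width: 0.0005
grip_force: 5.2
```

Call:
drive_tool:
  series:
    - [[0,0,1],0]
    - [[0,-0.5,3],0]
    - [[0,-0.5,4],0]
    - [[0,-0.5,4],0]
    - [[0,-0.5,4],0]
    - [[-2,0,4],0]
    - [[-3,0,4],0]
    - [[-4,0,2],0]
    - [[-4,0,0],0]
    - [[-4,0,0],0]

```text
time: 41.95
ee_pos: [0.4598, -0.3806, 0.3218]
eef_rot: [0.812, -0.584, -0.0, 0.001]
ft_force: [0.5, -0.5, 0.4]
width: 0.0003
grip_force: 0.0
```

Call:
drive_tool:
  series:
    - [[-3,0,0],0]
    - [[-2,0,0],0]
    - [[0,0,0],0]
    - [[0,0,0],0]
    - [[0,0,0],0]
    - [[0,0,0],0]
    - [[0,0,0],0]
    - [[0,0,0],0]
    - [[0,0,0],0]
    - [[0,0,0],0]

```text
time: 43.2
ee_pos: [0.4112, -0.3809, 0.322]
eef_rot: [0.812, -0.584, 0.0, 0.002]
ft_force: [-0.0, -0.5, -0.5]
width: 0.0007
grip_force: 0.0
```

```bash
python3 - <<'E'
from h import *
from bench import vision
c=wrist();t=vision.camera('side')
k=np.array((.6345,-.2753,.245));print('knob home',proj(t,k),(proj(t,k)-[170,100])*[6.25,6.25]+[0,0])
I=t['color'];g=I.max(2);m=np.zeros_like(g);m[110:165,175:215]=(g[110:165,175:215]<60)*255
x,y=np.round(proj(t,k)).astype(int);print('dark at knob',I[y-1:y+2,x-1:x+2].max(2).tolist())
i=cv2.resize(c['color'],(400,300));j=cv2.resize(I[100:180,170:250],(400,400),interpolation=cv2.INTER_CUBIC)
im=np.zeros((400,800,3),np.uint8);im[:300,400:]=i;im[:,:400]=j;cv2.imwrite('pics/w8.png',im[:,:,::-1])
E
```

```text
t 43.2 tcp [ 0.4112 -0.3809  0.322 ] tooly yaw -161.51 z [-0.001 -0.003 -1.   ] w 0.0007 cam [ 0.433 -0.445  0.476]
knob home [194.87617711 120.72254564] [155.47610696 129.51591025]
dark at knob [[81, 61, 52], [64, 64, 59], [63, 54, 52]]
```

View pics/w8.png

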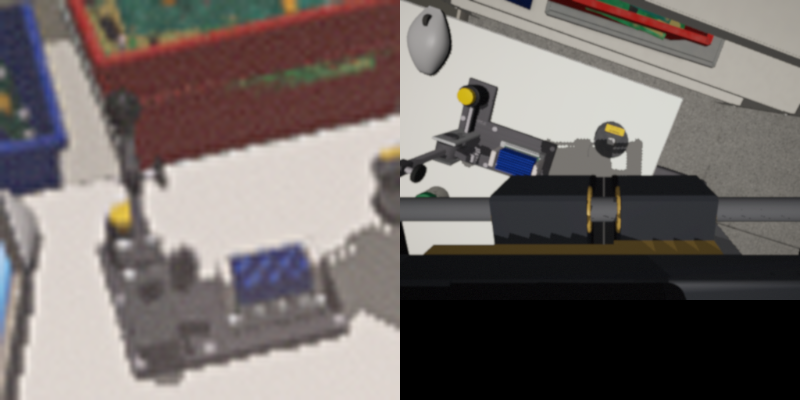

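In the side crop the lever stands at home, with the knob at (122,103) against a predicted (124,104). The heat sink lies in the nest, the button is up and the arm is clear.

```bash
python3 -c "
from bench import r
print(r.close_job())"
```

```text
the job is handed in; nothing more can be done
None
```

The job is handed in: the heat sink lies in the nest, the lever was pressed to the third notch, held for over two seconds, and released back to home by the button, with the arm clear (last images at 43 s of the 72 s limit; no verdict was shown).

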